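Stirrer changeover on the lab bench

TASK

The flask with the blue stopper has finished mixing and the amber one is next: with the fingertips gently press the red stop button of the stirrer under the clear, blue-stoppered flask well down and let it come back up, then do the same with the green start button of the stirrer under the amber, yellow-stoppered flask, and withdraw. Do not press any other button, and do not lift or shift the flasks or anything else on the bench.

Things in the scene. Friction and masses are not known exactly. Their poses are not given: they have to be found in the camera images.
- clear_stirrer: White stirrer, fixed, under the flask of clear glass with a blue stopper; three alike. 210 mm deep (x) by 120 wide (y). Origin: centre of underside, z up, +x from control deck to flask. Round plate (radius 55, top at z 62 mm) at x 45 mm. Low deck at x -105 to -25 mm, top at z 45 mm, with two buttons at x -66 mm: green start at y +32, red stop at y -32 mm.
- clear_flask: Loose conical flask of clear glass with a blue stopper, about 200 g, standing on the plate of clear_stirrer. 114 mm high in all, foot diameter 72, neck diameter 26, stopper diameter 30 mm. Origin: centre of its underside; z up.
- clear_start_top (a point): Centre of the top face of the green start button (diameter 26 mm) on clear_stirrer, about 68 mm above the bench when up, in a black round housing (diameter 42, 11 mm lower than the raised button); it is pressed straight down. The point moves with the button.
- clear_start (a joint): Travel of that green start button on clear_stirrer: 0 = up, 0.007 m = fully down. Spring return: resistance grows to about 4 N fully down; at the bottom it is a hard stop.
- clear_stop_top (a point): Centre of the top face of the red stop button (diameter 26 mm) on clear_stirrer, about 68 mm above the bench when up, in a black round housing (diameter 42, 11 mm lower than the raised button); it is pressed straight down. The point moves with the button.
- clear_stop (a joint): Travel of that red stop button on clear_stirrer: 0 = up, 0.007 m = fully down. Spring return: resistance grows to about 4 N fully down; at the bottom it is a hard stop.
- amber_stirrer: White stirrer, fixed, under the flask of brown amber glass with a yellow stopper; three alike. 210 mm deep (x) by 120 wide (y). Origin: centre of underside, z up, +x from control deck to flask. Round plate (radius 55, top at z 62 mm) at x 45 mm. Low deck at x -105 to -25 mm, top at z 45 mm, with two buttons at x -66 mm: green start at y +32, red stop at y -32 mm.
- amber_flask: Loose conical flask of brown amber glass with a yellow stopper, about 200 g, standing on the plate of amber_stirrer. 114 mm high in all, foot diameter 72, neck diameter 26, stopper diameter 30 mm. Origin: centre of its underside; z up.
- amber_start_top (a point): Centre of the top face of the green start button (diameter 26 mm) on amber_stirrer, about 68 mm above the bench when up, in a black round housing (diameter 42, 11 mm lower than the raised button); it is pressed straight down. The point moves with the button.
- amber_start (a joint): Travel of that green start button on amber_stirrer: 0 = up, 0.007 m = fully down. Spring return: resistance grows to about 4 N fully down; at the bottom it is a hard stop.
- amber_stop_top (a point): Centre of the top face of the red stop button (diameter 26 mm) on amber_stirrer, about 68 mm above the bench when up, in a black round housing (diameter 42, 11 mm lower than the raised button); it is pressed straight down. The point moves with the button.
- amber_stop (a joint): Travel of that red stop button on amber_stirrer: 0 = up, 0.007 m = fully down. Spring return: resistance grows to about 4 N fully down; at the bottom it is a hard stop.
- green_stirrer: White stirrer, fixed, under the flask of green glass with a white stopper; three alike. 210 mm deep (x) by 120 wide (y). Origin: centre of underside, z up, +x from control deck to flask. Round plate (radius 55, top at z 62 mm) at x 45 mm. Low deck at x -105 to -25 mm, top at z 45 mm, with two buttons at x -66 mm: green start at y +32, red stop at y -32 mm.
- green_flask: Loose conical flask of green glass with a white stopper, about 200 g, standing on the plate of green_stirrer. 114 mm high in all, foot diameter 72, neck diameter 26, stopper diameter 30 mm. Origin: centre of its underside; z up.
- green_start_top (a point): Centre of the top face of the green start button (diameter 26 mm) on green_stirrer, about 68 mm above the bench when up, in a black round housing (diameter 42, 11 mm lower than the raised button); it is pressed straight down. The point moves with the button.
- green_start (a joint): Travel of that green start button on green_stirrer: 0 = up, 0.007 m = fully down. Spring return: resistance grows to about 4 N fully down; at the bottom it is a hard stop.
- green_stop_top (a point): Centre of the top face of the red stop button (diameter 26 mm) on green_stirrer, about 68 mm above the bench when up, in a black round housing (diameter 42, 11 mm lower than the raised button); it is pressed straight down. The point moves with the button.
- green_stop (a joint): Travel of that red stop button on green_stirrer: 0 = up, 0.007 m = fully down. Spring return: resistance grows to about 4 N fully down; at the bottom it is a hard stop.
- beaker: Loose open glass beaker, 70 mm across, 90 high, standing on a pink pad (4 mm thick) at the left of the bench; origin: centre of its underside.
- spatula: Loose steel laboratory spoon, 170 mm long, lying on the pink pad; origin: on its underside near mid-length.
- jar: Loose amber jar with black cap, 56 mm across, 80 high, standing on the white spill tray with a black grating (300 x 260 mm, 56 high, fixed) at the right; origin: centre of its underside.
- wash_bottle: Loose white plastic bottle with red cap, 56 mm across, 100 high, standing at the back behind the stirrers; origin: centre of its underside.
Mind the look-alikes: they are no part of the job. What is shaped like the wash_bottle but purple is not meant.

How it is judged:
By the outcome, as a careful person would: the job done as asked, in the order asked, and still so for the second after the job is handed in, with the robot touching nothing.
It also fails if it takes over 48 s, if anything falls off the work surface, if the arm or the gripper's body presses on something with over 40 N, if the wrist force passes 120 N, or if a joint passes its speed limit or range.

ROBOT

A 6-joint arm with a two-finger parallel gripper is mounted at the origin on the work surface. World frame = base frame: x ahead of the robot, y to its left, z up, the work surface at z = 0. Lengths are in m, angles in degrees, forces in N, time in s.
With the tool pointing down it reaches from about 0.325 to 0.775 m from the base axis. Payload 5.5 kg.
Tool frame: the origin (TCP) lies on the centre line of the jaws, within the pads' length; the fingertips stand 17 mm ahead of it and the grasp point (between the pads) lies 2 mm behind it; z points along the fingers, y is the line along which they close (so a half turn about z gives the same grasp; the last joint's range is limited). The gripper opens to 88 mm and grips with 3 to 60 N. Pads are 20 mm wide; open, the fingers measure 115 mm over their backs; the gripper's body (75 mm by 178 mm) begins 61 mm behind the grasp point.
Start: joints at [73.7, 5.22, 70.514, -0, 104.267, -3.249], TCP at [0.136, 0.585, 0.219] pointing down, gripper open.
Joint ranges: [-164.24, 164.24], [-49.07, 125.15], [9.68, 141.18], [-86.29, 266.29], [3.28, 154.24], [-151.56, 151.56]. Speed limits (degrees/s): [147.25, 147.25, 172.46, 180, 180, 180].

INTERFACE

Orientations are given as a 3x3 rotation matrix whose columns are the frame's x, y, z axes.
In Python, from rig import env, vision, finder gives the robot as it stands. The module is installed in compiled form; this text tells all that it offers.
- The arm moves only by the tool servo_tool, never from a script. Its argument "commands" is a list of rows, each a list of 5 numbers: the shift along the tool's x, y, z in mm, then the turn about the tool's z in rad, then the opening, from 0 (shut) to 1 (fully open). In form: [[x, y, z, spin, grip], ...]. A call has 1 to 12 rows; each row shifts and turns the commanded pose from where the row before left it, along the tool's axes as they then stand; what a row does not reach is not made up. A row lasts 1/10 s, in which the tool goes at most 50 mm and 8.59 degrees, less where a joint would pass 70% of its speed; a pose out of reach is approached as far as the arm can. A call is refused whole if a number of a shift passes 50 or a number of a turn 0.15, either way. A call with a gripper value outside its range is refused whole. The fingers move at their own pace and stop on an object; the grip force is fixed at half the most. Time passes only in rows, so rows that do not move let the fingers close. It gives the time, the measured TCP pose, the force, the opening and the grip force at its end, in the units of the state.
- env.get_state(): the state, without advancing time (a new reading comes with each control period).
- vision.camera(name): name is "side" or "top"; returns a dict with "img" (480x640x3 uint8, red, green, blue), "z_map" (480x640 float32, m along the optical axis (not along the pixel's ray), 0 where there is no reading), "K" (3x3 intrinsics, pixels), "distortion" ([k1, k2, p1, p2, k3] as OpenCV has them; the pictures are not rectified), "R" (3x3) and "t" (3): a world point X has camera coordinates R X + t. Camera axes: x right, y down, z forward; pixel columns grow to the right and rows downward; lengths in m; the calibration is good to about 2 mm. A picture is of the moment at which its call begins.
- env.sign_off(): hands the job in; it is judged then, once.
Trained networks look in the newest picture that a camera, given by its name, has taken for a name from the list of things; names that differ only in an ending like _2 or _b are one class to them, and where a whole thing is asked for, a point or a joint stands for the part that bears it (a point fixed in the world has none). Each returns a list of dicts, best first, with "p" (0 to 1); they miss things now and then, are a little off and sometimes report something else, mostly with a low value. They report only what shows in the picture. A call takes as long as a camera call. They do not tell look-alikes from the thing itself.
- finder.search_frame(camera, query): "rect" ([centre column, centre row, width, height] in pixels, round what is visible of it).
- finder.place_of(camera, query): "pixel" ([row, column] in pixels: a listed point, or the origin of a listed thing).
The state is a dict: "time_s": time; "q": joint angles; "joint_velocities": joint speeds; "joint_efforts": joint torques, N m; "ee_pos": TCP position; "orientation": TCP orientation; "ft_force": force on the tool from outside, world axes, zero at the start; "ft_torque": the same for the moment, N m; "opening": finger opening in m; "finger_force": force on a finger pad.
Only numpy, scipy, OpenCV 4.12 (cv2) and the standard library are available. Lean on these libraries where they do the work, as an engineer would, in place of code of your own. Each camera call takes 0.05 s, during which the arm holds its last target. There are 200 camera calls.

## Working session

There is one attempt and no reset: what is moved stays moved. The work goes in short steps, Python scripts to look and compute and a tool call to move; the robot and the scene stay as the last step left them, time stands still between calls to the robot, and variables do not carry over. Pictures are saved under pics/ and viewed, at most 10 in all, crops included, and the job is handed in when it is done.

Besides the shell and the picture viewer there is one more tool, called in YAML: its name, and indented under it one key for each argument. servo_tool: Moves the arm, as the interface text tells. Its arguments: {"type":"object","properties":{"commands":{"type":"array","items":{"type":"array","items":{"type":"number"}}}},"required":["commands"]}

```bash
mkdir -p pics
cat > h.py <<'E'
import numpy as np, cv2
from rig import env, vision, finder
def ray_z(c,px,z=None):
    """pixel (row,col)-> world; on plane z if given, else by depth"""
    u=cv2.undistortPoints(np.array([[[px[1],px[0]]]],float),c["K"],np.array(c["distortion"],float))[0,0]
    d=np.array([u[0],u[1],1.]); R=np.array(c["R"]);t=np.array(c["t"])
    o=-R.T@t; w=R.T@d
    s=(z-o[2])/w[2] if z is not None else c["z_map"][int(round(px[0])),int(round(px[1]))]
    return o+s*w
E
python3 - <<'E'
from h import *
for n in("top","side"):
    c=vision.camera(n); cv2.imwrite(f"pics/{n}0.png",c["img"][:,:,::-1])
    for q in("clear_stop_top","clear_start_top","clear_flask","amber_flask","green_flask"):
        for r in finder.place_of(n,q)[:6]:
            p=r["pixel"]; z=.068 if "top" in q else .062
            print(n,q,np.round(p),round(r["p"],2),ray_z(c,p,z).round(3),ray_z(c,p).round(3))
s=env.get_state();print(s["time_s"],s["ee_pos"],s["orientation"],s["ft_force"],s["opening"])
E
```

```text
top clear_stop_top [298. 336.] 0.59 [ 0.477 -0.045  0.068] [ 0.477 -0.045  0.066]
top clear_start_top [299. 310.] 0.6 [0.474 0.023 0.068] [0.474 0.023 0.067]
top clear_flask [256. 324.] 0.67 [ 0.584 -0.014  0.062] [ 0.578 -0.012  0.177]
top amber_flask [246. 412.] 0.78 [ 0.608 -0.24   0.062] [ 0.604 -0.229  0.114]
top green_flask [298. 310.] 0.66 [0.477 0.023 0.062] [0.477 0.023 0.066]
top green_flask [229. 226.] 0.56 [0.652 0.24  0.062] [0.645 0.228 0.122]
side clear_stop_top [184. 270.] 0.59 [0.539 0.245 0.068] [0.539 0.244 0.069]
side clear_stop_top [266. 271.] 0.5 [ 0.469 -0.025  0.068] [ 0.471 -0.009  0.046]
side clear_start_top [249. 273.] 0.56 [0.486 0.024 0.068] [0.487 0.025 0.067]
side clear_flask [250. 313.] 0.56 [ 0.58  -0.008  0.062] [ 0.572 -0.036  0.099]
side amber_flask [329. 354.] 0.63 [ 0.598 -0.252  0.062] [ 0.592 -0.268  0.092]
side green_flask [178. 309.] 0.74 [0.648 0.242 0.062] [0.64  0.214 0.09 ]
0.6 [0.13550804 0.58452059 0.218986  ] [[-9.74173148e-01  2.25802287e-01  7.04742748e-05]
 [ 2.25802292e-01  9.74173145e-01  8.62074358e-05]
 [-4.91883098e-05  9.98942219e-05 -9.99999994e-01]] [ 0.19723045 -0.57809913 -0.50536024] 0.08786050673761041
```

```bash
python3 -c "
import cv2
a=cv2.imread('pics/top0.png');b=cv2.imread('pics/side0.png')
cv2.imwrite('pics/top0c.png',cv2.resize(a[180:360,180:460],(800,514),interpolation=2))"
```

```text
(no output)
```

View pics/side0.png

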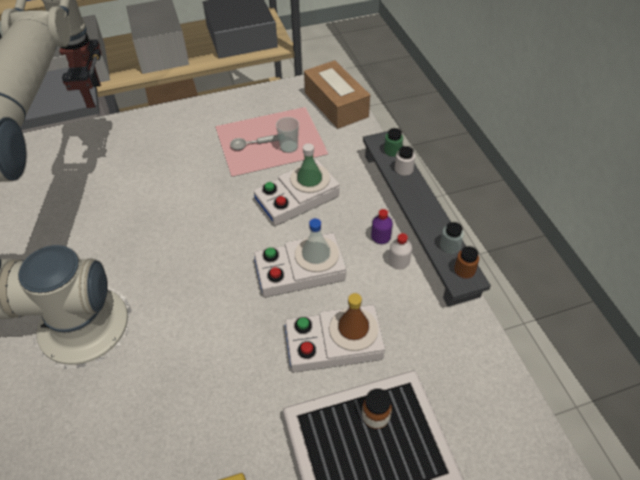

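View pics/top0c.png

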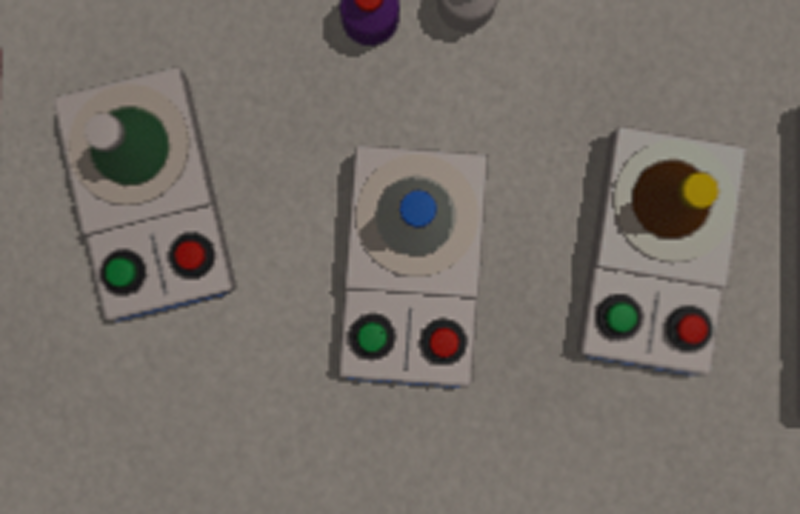

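The three stirrers, left to right in the top view, are green/white stopper, clear/blue stopper and amber/yellow stopper.
- **Red buttons, top view:** about (row 269, col 247), (300, 335) and (295, 422). The one meant is (300, 335), on the stirrer whose flask has the blue stopper.
- **Green buttons, top view:** about (275, 223), (298, 310) and (291, 397). The one meant is (291, 397), under the yellow-stoppered amber flask.

Both are confirmed in the enlarged crop, so next I'll get exact centroids.

Run:
```python
from h import *
from scipy import ndimage as nd
for n in("top","side"):
    c=vision.camera(n); i=c["img"].astype(int); r,g,b=i[...,0],i[...,1],i[...,2]
    for nm,m in(("red",(r>2*g)&(r>2*b)&(r>90)),("green",(g>1.7*r)&(g>1.4*b)&(g>60))):
        l,k=nd.label(m)
        for j in range(1,k+1):
            a=(l==j).sum()
            if a<25: continue
            p=nd.center_of_mass(l==j); w=ray_z(c,p,.068)
            if .4<w[0]<.58 and abs(w[1])<.35: print(n,nm,a,np.round(p,1),w.round(4),ray_z(c,p)[2].round(4))
```

```text
top red 69 [269. 246.] [0.5494 0.1845 0.068 ] 0.0693
top red 69 [294.8 422.2] [ 0.4844 -0.2621  0.068 ] 0.0693
top red 72 [299.5 335.1] [ 0.473  -0.0415  0.068 ] 0.0672
top green 78 [275.  221.5] [0.534  0.2468 0.068 ] 0.066
top green 80 [290.7 397.6] [ 0.495  -0.1996  0.068 ] 0.0675
top green 75 [297.6 310. ] [0.4778 0.0218 0.068 ] 0.0699
side red 59 [200.  280.5] [0.5493 0.1791 0.068 ] 0.064
side red 80 [272.  275.1] [ 0.4726 -0.0464  0.068 ] 0.0705
side red 106 [347.1 306.5] [ 0.4838 -0.2658  0.068 ] 0.0622
side green 58 [186.4 269. ] [0.5333 0.2384 0.068 ] 0.0665
side green 79 [252.6 270.1] [0.4766 0.015  0.068 ] 0.0654
side green 109 [323.  302.7] [ 0.4939 -0.2045  0.068 ] 0.0672
```

servo_tool:
  commands:
    - [0, 0, 0, -0.114, 0]
    - [0, 0, 0, -0.114, 0]
    - [-20, -40, 0, 0, 0]
    - [-20, -40, 0, 0, 0]
    - [-20, -40, 0, 0, 0]
    - [-20, -40, 0, 0, 0]
    - [-20, -40, 0, 0, 0]
    - [-20, -40, 0, 0, 0]
    - [-20, -40, 0, 0, 0]
    - [-20, -40, 0, 0, 0]
    - [-20, -40, 0, 0, 0]
    - [-20, -40, 0, 0, 0]

```text
time_s: 1.9
ee_pos: [0.336, 0.1829, 0.2193]
orientation: [[-1.0, -0.001, 0.001], [-0.001, 1.0, 0.001], [-0.001, 0.001, -1.0]]
ft_force: [1.6, -0.3, -0.7]
opening: 0.0002
finger_force: 0.0
```

servo_tool:
  commands:
    - [-23, -38, 0, 0, 0]
    - [-23, -38, 0, 0, 0]
    - [-23, -38, 0, 0, 0]
    - [-23, -38, 0, 0, 0]
    - [-23, -38, 0, 0, 0]
    - [-22, -36, 0, 0, 0]
    - [0, 0, 30, 0, 0]
    - [0, 0, 30, 0, 0]
    - [0, 0, 20, 0, 0]
    - [0, 0, 10, 0, 0]
    - [0, 0, 10, 0, 0]
    - [0, 0, 0, 0, 0]

```text
time_s: 3.1
ee_pos: [0.4723, -0.0413, 0.1183]
orientation: [[-1.0, -0.0, -0.001], [-0.0, 1.0, 0.0], [0.001, 0.0, -1.0]]
ft_force: [0.6, 0.3, -0.5]
opening: 0.0008
finger_force: 0.0
```

Run:
```python
from h import *
print(env.get_state()["ee_pos"],env.get_state()["ft_force"])
o=[]
for n,(y,x) in(("side",(270,280)),("top",(300,335))):
    c=vision.camera(n); o.append(cv2.resize(c["img"][y-50:y+50,x-50:x+50,::-1],(400,400),interpolation=2))
cv2.imwrite("pics/p1.png",np.hstack(o))
```

```text
[ 0.47232404 -0.04125173  0.11828437] [ 0.60031985  0.25328125 -0.46873302]
```

View pics/p1.png

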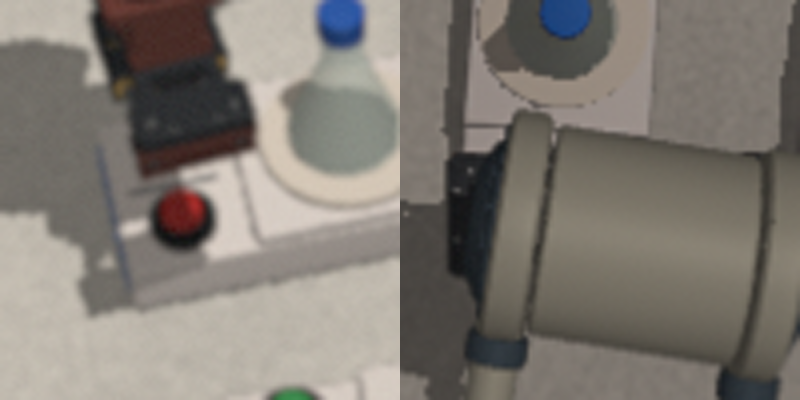

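The tip is above the red stop button beside the blue-stoppered flask (side view, red at about pixel (272, 275)). The arm hides it from the top camera. I'll descend in small steps.

servo_tool:
  commands:
    - [0, -2, 10, 0, 0]
    - [0, 0, 10, 0, 0]
    - [0, 0, 8, 0, 0]
    - [0, 0, 3, 0, 0]
    - [0, 0, 2, 0, 0]
    - [0, 0, 2, 0, 0]
    - [0, 0, 1, 0, 0]
    - [0, 0, 0, 0, 0]
    - [0, 0, 0, 0, 0]

```text
time_s: 4.1
ee_pos: [0.4728, -0.0434, 0.0832]
orientation: [[-1.0, -0.0, 0.0], [-0.0, 1.0, -0.0], [-0.0, -0.0, -1.0]]
ft_force: [0.0, -0.3, 0.0]
opening: 0.0006
finger_force: 0.0
```

servo_tool:
  commands:
    - [0, 0, 1, 0, 0]
    - [0, 0, 1, 0, 0]
    - [0, 0, 1, 0, 0]
    - [0, 0, 0, 0, 0]
    - [0, 0, 0, 0, 0]

```text
time_s: 4.6
ee_pos: [0.4726, -0.0434, 0.0799]
orientation: [[-1.0, -0.0, -0.0], [-0.0, 1.0, 0.0], [0.0, 0.0, -1.0]]
ft_force: [0.3, -0.0, 0.1]
opening: 0.0005
finger_force: 0.0
```

servo_tool:
  commands:
    - [0, 0, 1, 0, 0]
    - [0, 0, 1, 0, 0]
    - [0, 0, 0, 0, 0]
    - [0, 0, 0, 0, 0]

```text
time_s: 5.0
ee_pos: [0.4726, -0.0434, 0.0779]
orientation: [[-1.0, -0.0, -0.0], [-0.0, 1.0, -0.0], [0.0, -0.0, -1.0]]
ft_force: [-0.0, -1.1, 0.1]
opening: 0.0004
finger_force: 0.0
```

Run:
```python
from h import *
for k in range(3):
    c=vision.camera("side"); print(env.get_state()["ft_force"].round(2),env.get_state()["ee_pos"].round(4))
cv2.imwrite("pics/p2.png",cv2.resize(c["img"][220:320,230:330,::-1],(600,600),interpolation=2))
```

```text
[ 0.24 -0.54  0.51] [ 0.4726 -0.0434  0.0779]
[-0.77 -0.08 -0.01] [ 0.4726 -0.0434  0.0779]
[ 0.25 -0.09  0.08] [ 0.4727 -0.0434  0.078 ]
```

View pics/p2.png

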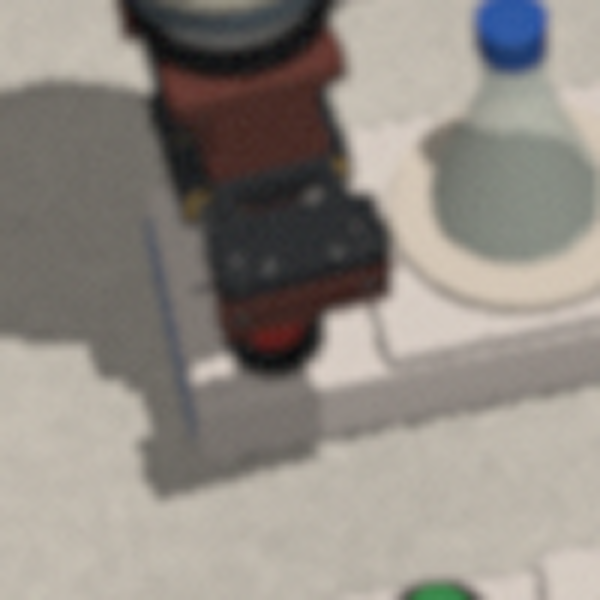

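The force is still about zero and the red button still stands proud below the fingertips at crop (275, 335). It isn't pressed yet, so I'll keep going in 1 mm steps.

servo_tool:
  commands:
    - [0, 0, 1, 0, 0]
    - [0, 0, 0, 0, 0]
    - [0, 0, 0, 0, 0]

```text
time_s: 5.45
ee_pos: [0.4726, -0.0434, 0.0769]
orientation: [[-1.0, -0.0, -0.0], [-0.0, 1.0, 0.0], [0.0, 0.0, -1.0]]
ft_force: [0.1, 0.1, -0.7]
opening: 0.0006
finger_force: 0.0
```

servo_tool:
  commands:
    - [0, 0, 1, 0, 0]
    - [0, 0, 0, 0, 0]
    - [0, 0, 0, 0, 0]

```text
time_s: 5.75
ee_pos: [0.4726, -0.0434, 0.0759]
orientation: [[-1.0, -0.0, -0.0], [-0.0, 1.0, 0.0], [0.0, 0.0, -1.0]]
ft_force: [-0.2, 0.2, -0.7]
opening: 0.0006
finger_force: 0.0
```

Run:
```python
from h import *
c=vision.camera("side"); i=c["img"]
for r in range(258,288,2):
    print(r,[(col,tuple(ray_z(c,(r,col)).__mul__(1000).round().astype(int)),tuple(int(v) for v in i[r,col])) for col in (272,276,282)])
cv2.imwrite("pics/p3.png",cv2.resize(i[235:295,250:310,::-1],(600,600),interpolation=0))
```

```text
258 [(272, (np.int64(460), np.int64(-106), np.int64(201)), (44, 45, 48)), (276, (np.int64(468), np.int64(-110), np.int64(202)), (45, 47, 48)), (282, (np.int64(480), np.int64(-115), np.int64(203)), (44, 45, 50))]
260 [(272, (np.int64(459), np.int64(-109), np.int64(197)), (45, 46, 49)), (276, (np.int64(466), np.int64(-116), np.int64(203)), (44, 45, 48)), (282, (np.int64(479), np.int64(-120), np.int64(202)), (44, 45, 49))]
262 [(272, (np.int64(457), np.int64(-118), np.int64(203)), (46, 47, 49)), (276, (np.int64(465), np.int64(-123), np.int64(205)), (44, 46, 48)), (282, (np.int64(478), np.int64(-122), np.int64(199)), (47, 49, 50))]
264 [(272, (np.int64(455), np.int64(-123), np.int64(202)), (47, 48, 50)), (276, (np.int64(464), np.int64(-123), np.int64(198)), (49, 51, 52)), (282, (np.int64(475), np.int64(-132), np.int64(205)), (43, 43, 46))]
266 [(272, (np.int64(455), np.int64(-124), np.int64(196)), (45, 48, 49)), (276, (np.int64(462), np.int64(-130), np.int64(201)), (46, 48, 47)), (282, (np.int64(475), np.int64(-134), np.int64(200)), (39, 35, 36))]
268 [(272, (np.int64(453), np.int64(-132
[... 1367 characters left out ...]
p.int64(485), np.int64(-58), np.int64(45)), (168, 160, 153))]
282 [(272, (np.int64(460), np.int64(-57), np.int64(46)), (88, 85, 81)), (276, (np.int64(469), np.int64(-60), np.int64(47)), (70, 65, 64)), (282, (np.int64(483), np.int64(-65), np.int64(46)), (185, 176, 167))]
284 [(272, (np.int64(459), np.int64(-62), np.int64(45)), (125, 119, 114)), (276, (np.int64(469), np.int64(-62), np.int64(41)), (124, 118, 113)), (282, (np.int64(482), np.int64(-69), np.int64(45)), (159, 152, 146))]
286 [(272, (np.int64(457), np.int64(-67), np.int64(45)), (127, 120, 114)), (276, (np.int64(466), np.int64(-71), np.int64(46)), (125, 118, 113)), (282, (np.int64(481), np.int64(-70), np.int64(37)), (125, 119, 113))]
```

View pics/p3.png

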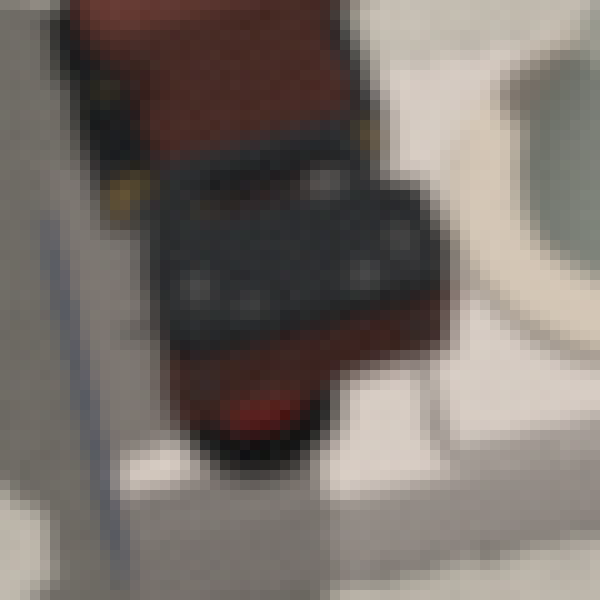

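The body of the gripper (z 160–200 mm) hides the fingertips from the side camera, so this picture doesn't settle it. Force is the only guide, and I'll keep stepping.

servo_tool:
  commands:
    - [0, 0, 1, 0, 0]
    - [0, 0, 0, 0, 0]
    - [0, 0, 0, 0, 0]

```text
time_s: 6.1
ee_pos: [0.4726, -0.0434, 0.0749]
orientation: [[-1.0, -0.0, -0.0], [-0.0, 1.0, 0.0], [0.0, 0.0, -1.0]]
ft_force: [-0.0, 0.1, -0.4]
opening: 0.0006
finger_force: 0.0
```

Run:
```python
from h import *
F=[]
for k in range(6):
    c=vision.camera("side"); s=env.get_state(); F.append(np.r_[s["ft_force"],s["ft_torque"]])
print(np.mean(F,0).round(2),s["ee_pos"],s["joint_efforts"].round(2))
a=cv2.imread("pics/side0.png")[...,::-1]
for r in range(268,283): print(r,a[r,270:281,0],c["img"][r,270:281,0])
```

```text
[ 0.15  0.03 -0.16 -0.02 -0.   -0.01] [ 0.47265875 -0.04342338  0.0749771 ] [-0.000e+00 -3.013e+01 -4.018e+01 -3.000e-02  7.000e-02  0.000e+00]
268 [145 143 152 158 160 160 157 151 139 126 128] [41 41 40 38 39 37 37 37 41 43 48]
269 [132 143 156 160 161 160 160 156 148 124  97] [40 40 40 37 39 42 50 51 53 56 61]
270 [119 146 157 159 158 160 159 162 157 135 101] [39 45 48 48 50 55 59 60 60 61 63]
271 [118 151 159 161 160 161 163 164 162 146 108] [50 53 57 61 60 61 63 62 62 61 58]
272 [112 146 161 159 162 162 162 164 158 144 107] [56 60 60 64 59 61 61 61 62 61 64]
273 [101 136 157 159 161 163 162 160 150 133  95] [59 59 60 60 62 61 61 66 67 64 65]
274 [ 81 116 137 148 154 155 150 144 133 113  81] [59 58 60 66 67 69 70 74 76 71 62]
275 [ 62  90 112 126 132 136 130 120 110  93  65] [59 61 66 73 76 82 82 84 81 69 53]
276 [ 43  68  84  98 109 114 110 102  90  72  47] [61 61 68 80 87 85 86 83 72 58 37]
277 [35 44 62 74 82 88 86 77 61 49 30] [52 49 60 71 77 77 74 66 49 35 25]
278 [28 27 35 49 50 56 54 47 36 29 24] [31 31 38 49 48 47 43 38 32 19 20]
279 [39 24 24 28 35 26 28 27 24 30 46] [44 24 28 28 30 24 22 18 19 22 45]
280 [81 55 36 26 26 27 28 29 35 55 88] [83 46 26 21 14 21 19 25 28 36 74]
281 [136 107  82  66  57  50  53  65  83 108 140] [125  83  52  40  36  37  35  43  50  67  97]
282 [181 162 142 124 110 109 111 123 143 161 179] [142 110  88  76  70  69  67  75  86  99 111]
```

Still no force with the tip nominally at 58 mm, so something doesn't fit. I'll lift, spin the tool so the body stops hiding the fingertips, and look.

servo_tool:
  commands:
    - [0, 0, -20, 0, 0]
    - [0, 0, -20, 0, 0]
    - [0, 0, 0, -0.14, 0]
    - [0, 0, 0, -0.14, 0]
    - [0, 0, 0, -0.14, 0]
    - [0, 0, 0, -0.14, 0]
    - [0, 0, 0, -0.14, 0]
    - [0, 0, 0, 0, 0]

```text
time_s: 7.2
ee_pos: [0.4727, -0.0434, 0.115]
orientation: [[-0.764, -0.645, 0.0], [-0.645, 0.764, -0.0], [-0.0, -0.0, -1.0]]
ft_force: [-0.8, -0.4, 0.1]
opening: 0.0004
finger_force: 0.0
```

Run:
```python
from h import *
c=vision.camera("side"); s=env.get_state(); print(s["q"].round(1),s["ee_pos"].round(4),(-c["R"].T@c["t"]).round(2))
P=s["ee_pos"]
for d in (0,.017,.019):
    print(cv2.projectPoints((P-[0,0,d])[None],cv2.Rodrigues(c["R"])[0],c["t"],c["K"],np.array(c["distortion"],float))[0].ravel().round(1))
cv2.imwrite("pics/p4.png",cv2.resize(c["img"][225:305,230:330,::-1],(750,600),interpolation=2))
```

```text
[  -9.4  -14.2   99.4    0.    94.7 -139.3] [ 0.4726 -0.0434  0.1149] [ 0.33 -0.9   1.21]
[273.2 259.1]
[273.8 263.5]
[273.8 264. ]
```

View pics/p4.png

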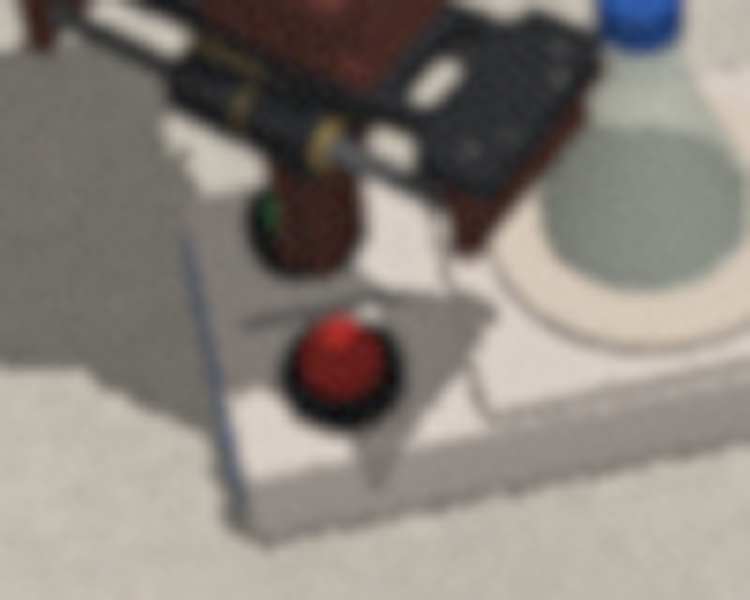

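The red button is up at crop (343, 365). The finger's lower end is at crop (318, 265), i.e. pixel (260, 272), higher or further off than the reported pose predicts. I'll measure the finger with the depth map.

Run:
```python
from h import *
c=vision.camera("side"); i=c["img"]
for r in range(246,264,1):
    print(r,*[(col,*(ray_z(c,(r,col))*1000).round().astype(int).tolist()) for col in (268,270,272,274,276)])
c2=vision.camera("top")
# stirrer refs: red button pts in side
for p in((270,275),(272,275),(268,275)): print((ray_z(c,p)*1000).round())
```

```text
246 (268, 459, -79, 211) (270, 463, -82, 212) (272, 466, -86, 216) (274, 472, -82, 209) (276, 475, -88, 214)
247 (268, 459, -76, 203) (270, 463, -79, 206) (272, 466, -84, 210) (274, 471, -82, 206) (276, 474, -91, 215)
248 (268, 463, -52, 170) (270, 462, -81, 205) (272, 467, -81, 203) (274, 475, -60, 175) (276, 481, -51, 162)
249 (268, 463, -45, 158) (270, 467, -51, 164) (272, 466, -81, 200) (274, 474, -61, 172) (276, 480, -54, 162)
250 (268, 463, -47, 158) (270, 466, -54, 164) (272, 470, -56, 164) (274, 475, -57, 165) (276, 480, -55, 160)
251 (268, 462, -49, 156) (270, 466, -53, 159) (272, 470, -58, 163) (274, 474, -60, 164) (276, 480, -52, 152)
252 (268, 462, -46, 149) (270, 466, -54, 157) (272, 470, -54, 156) (274, 474, -59, 159) (276, 480, -50, 146)
253 (268, 462, -46, 146) (270, 467, -46, 144) (272, 470, -56, 154) (274, 474, -56, 152) (276, 480, -51, 144)
254 (268, 462, -46, 141) (270, 466, -49, 144) (272, 469, -58, 153) (274, 474, -56, 148) (276, 479, -52, 142)
255 (268, 461, -48, 140) (270, 466, -48, 139) (272, 469, -58, 149) (274, 474, -52, 141) (276, 479, -49, 135)
256 (268, 
[... 178 characters left out ...]
56, 138) (276, 478, -52, 131)
258 (268, 460, -47, 128) (270, 464, -50, 130) (272, 468, -56, 137) (274, 473, -56, 135) (276, 478, -54, 130)
259 (268, 460, -47, 125) (270, 464, -49, 126) (272, 468, -56, 132) (274, 473, -52, 126) (276, 477, -53, 125)
260 (268, 460, -45, 118) (270, 464, -51, 124) (272, 468, -55, 127) (274, 472, -58, 129) (276, 487, 1, 52)
261 (268, 467, 6, 49) (270, 471, 0, 55) (272, 467, -56, 125) (274, 472, -56, 123) (276, 487, 2, 46)
262 (268, 467, 3, 49) (270, 472, 5, 44) (272, 468, -51, 115) (274, 472, -55, 119) (276, 486, -1, 46)
263 (268, 466, 0, 49) (270, 471, 4, 41) (272, 476, 0, 44) (274, 480, -3, 46) (276, 486, 0, 41)
[474. -41.  69.]
[473. -45.  66.]
[475. -37.  71.]
```

The depth map shows the finger correctly centred at (0.470, -0.044). Its end is at z ≈ 0.117 with the reported TCP at 0.115, so the closed tips are about level with the reported TCP, not 17 mm ahead. Contact should therefore come at a reading of about 0.067.

servo_tool:
  commands:
    - [0, 0, 15, 0, 0]
    - [0, 0, 15, 0, 0]
    - [0, 0, 10, 0, 0]
    - [0, 0, 3, 0, 0]
    - [0, 0, 2, 0, 0]
    - [0, 0, 0, 0, 0]
    - [0, 0, 0, 0, 0]

```text
time_s: 8.05
ee_pos: [0.473, -0.0435, 0.0705]
orientation: [[-0.765, -0.644, 0.001], [-0.644, 0.765, -0.0], [-0.001, -0.001, -1.0]]
ft_force: [-0.3, 0.8, 0.0]
opening: 0.0005
finger_force: 0.0
```

servo_tool:
  commands:
    - [0, 0, 1, 0, 0]
    - [0, 0, 1, 0, 0]
    - [0, 0, 0, 0, 0]
    - [0, 0, 0, 0, 0]

```text
time_s: 8.45
ee_pos: [0.4726, -0.0434, 0.068]
orientation: [[-0.765, -0.644, 0.0], [-0.644, 0.765, -0.0], [-0.0, -0.0, -1.0]]
ft_force: [-0.3, 0.1, 1.2]
opening: 0.0003
finger_force: 0.0
```

servo_tool:
  commands:
    - [0, 0, 1, 0, 0]
    - [0, 0, 1, 0, 0]
    - [0, 0, 0, 0, 0]
    - [0, 0, 0, 0, 0]

```text
time_s: 8.85
ee_pos: [0.4726, -0.0434, 0.0659]
orientation: [[-0.765, -0.644, -0.0], [-0.644, 0.765, 0.0], [0.0, 0.0, -1.0]]
ft_force: [0.1, 0.4, -0.6]
opening: 0.0003
finger_force: 0.0
```

servo_tool:
  commands:
    - [0, 0, 1, 0, 0]
    - [0, 0, 1, 0, 0]
    - [0, 0, 0, 0, 0]
    - [0, 0, 0, 0, 0]

```text
time_s: 9.25
ee_pos: [0.4727, -0.0434, 0.0642]
orientation: [[-0.765, -0.644, 0.0], [-0.644, 0.765, -0.0], [-0.0, -0.0, -1.0]]
ft_force: [-0.9, 0.2, 0.8]
opening: 0.0007
finger_force: 0.6
```

servo_tool:
  commands:
    - [0, 0, 1, 0, 0]
    - [0, 0, 1, 0, 0]
    - [0, 0, 0, 0, 0]
    - [0, 0, 0, 0, 0]

```text
time_s: 9.65
ee_pos: [0.4727, -0.0434, 0.0621]
orientation: [[-0.765, -0.644, 0.0], [-0.644, 0.765, -0.0], [-0.0, -0.0, -1.0]]
ft_force: [-0.3, 0.0, 2.1]
opening: 0.0004
finger_force: 1.0
```

Contact: the force is rising with the finger force.

servo_tool:
  commands:
    - [0, 0, 1, 0, 0]
    - [0, 0, 1, 0, 0]
    - [0, 0, 0, 0, 0]
    - [0, 0, 0, 0, 0]

```text
time_s: 10.05
ee_pos: [0.4727, -0.0434, 0.06]
orientation: [[-0.765, -0.644, 0.0], [-0.644, 0.765, -0.0], [-0.0, -0.0, -1.0]]
ft_force: [-0.1, -0.2, 3.3]
opening: 0.0003
finger_force: 1.4
```

servo_tool:
  commands:
    - [0, 0, 1, 0, 0]
    - [0, 0, 0, 0, 0]
    - [0, 0, 0, 0, 0]

```text
time_s: 10.35
ee_pos: [0.4727, -0.0434, 0.059]
orientation: [[-0.765, -0.644, 0.0], [-0.644, 0.765, -0.0], [-0.0, -0.0, -1.0]]
ft_force: [-0.4, 0.1, 3.1]
opening: 0.0004
finger_force: 1.6
```

servo_tool:
  commands:
    - [0, 0, 1, 0, 0]
    - [0, 0, 0, 0, 0]
    - [0, 0, 0, 0, 0]

```text
time_s: 10.65
ee_pos: [0.4727, -0.0434, 0.058]
orientation: [[-0.765, -0.644, 0.0], [-0.644, 0.765, -0.0], [-0.0, -0.0, -1.0]]
ft_force: [0.3, 0.2, 4.3]
opening: 0.0003
finger_force: 1.8
```

servo_tool:
  commands:
    - [0, 0, 0.7, 0, 0]
    - [0, 0, 0, 0, 0]
    - [0, 0, 0, 0, 0]

```text
time_s: 10.95
ee_pos: [0.4727, -0.0434, 0.0576]
orientation: [[-0.765, -0.644, 0.0], [-0.644, 0.765, -0.0], [-0.0, -0.0, -1.0]]
ft_force: [-1.4, 0.5, 4.3]
opening: 0.0004
finger_force: 2.7
```

The button is at its bottom stop: the finger force jumped from 1.8 to 2.7 N and the travel ceased. I'll release it, lift clear, spin back and go over to the amber stirrer's green start.

servo_tool:
  commands:
    - [0, 0, -3, 0, 0]
    - [0, 0, -4, 0, 0]
    - [0, 0, -5, 0, 0]
    - [0, 0, -20, 0, 0]
    - [0, 0, -30, 0, 0]
    - [0, 0, -30, 0, 0]
    - [0, 0, 0, 0.14, 0]
    - [0, 0, 0, 0.14, 0]
    - [0, 0, 0, 0.14, 0]
    - [0, 0, 0, 0.14, 0]
    - [0, 0, 0, 0.14, 0]
    - [0, 0, 0, 0, 0]

```text
time_s: 12.15
ee_pos: [0.4722, -0.0433, 0.1488]
orientation: [[-1.0, 0.001, -0.001], [0.001, 1.0, 0.0], [0.001, 0.0, -1.0]]
ft_force: [0.2, -0.3, 0.2]
opening: 0.0005
finger_force: 0.0
```

servo_tool:
  commands:
    - [-4, -30, 0, 0, 0]
    - [-5, -35, 0, 0, 0]
    - [-5, -35, 0, 0, 0]
    - [-5, -35, 0, 0, 0]
    - [-3, -23, 0, 0, 0]
    - [0, 0, 0, 0, 0]
    - [0, 0, 25, 0, 0]
    - [0, 0, 20, 0, 0]
    - [0, 0, 0, 0, 0]

```text
time_s: 13.05
ee_pos: [0.4929, -0.1998, 0.1007]
orientation: [[-1.0, -0.003, -0.006], [-0.003, 1.0, 0.003], [0.006, 0.003, -1.0]]
ft_force: [0.3, 0.3, 0.3]
opening: 0.0003
finger_force: 0.0
```

Run:
```python
from h import *
print(env.get_state()["ee_pos"].round(4))
c=vision.camera("side")
print([(ray_z(c,(r,275))*1000).round() for r in (269,271,273)],c["img"][268:280,275,0])
cv2.imwrite("pics/p5.png",cv2.resize(c["img"][240:370,240:400,::-1],(736,598),interpolation=2))
```

```text
[ 0.4929 -0.1998  0.1007]
[array([475., -36.,  66.]), array([474., -42.,  66.]), array([471., -51.,  70.])] [ 84  91  99 104 102 101 103 102  95  78  50  22]
```

View pics/p5.png

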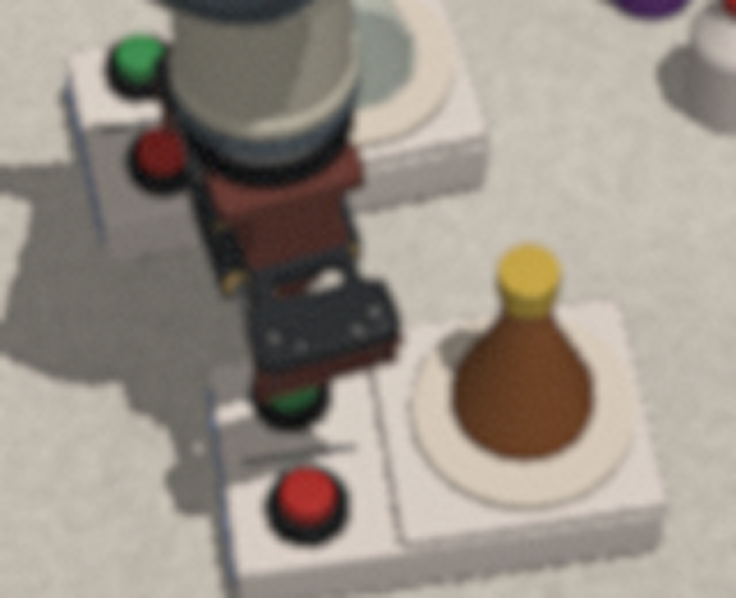

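The clear stirrer's red stop is back up at z ≈ 67 mm. The tool stands over the amber stirrer's green start (crop (290, 398)), with the yellow-stoppered flask well clear to the right.

servo_tool:
  commands:
    - [0, 0, 14, 0, 0]
    - [0, 0, 10, 0, 0]
    - [0, 0, 5, 0, 0]
    - [0, 0, 3, 0, 0]
    - [0, 0, 2, 0, 0]
    - [0, 0, 1, 0, 0]
    - [0, 0, 1, 0, 0]
    - [0, 0, 1, 0, 0]
    - [0, 0, 0, 0, 0]
    - [0, 0, 0, 0, 0]

```text
time_s: 14.1
ee_pos: [0.4947, -0.2015, 0.0674]
orientation: [[-1.0, -0.0, 0.0], [-0.0, 1.0, -0.0], [-0.0, -0.0, -1.0]]
ft_force: [0.3, -0.3, 0.2]
opening: -0.0
finger_force: 0.0
```

servo_tool:
  commands:
    - [0, 0, 1, 0, 0]
    - [0, 0, 1, 0, 0]
    - [0, 0, 0, 0, 0]
    - [0, 0, 0, 0, 0]

```text
time_s: 14.5
ee_pos: [0.4946, -0.2014, 0.0652]
orientation: [[-1.0, -0.0, -0.0], [-0.0, 1.0, 0.0], [0.0, 0.0, -1.0]]
ft_force: [-0.2, 0.3, 0.7]
opening: 0.0007
finger_force: 0.0
```

servo_tool:
  commands:
    - [0, 0, 1, 0, 0]
    - [0, 0, 1, 0, 0]
    - [0, 0, 1, 0, 0]
    - [0, 0, 1, 0, 0]
    - [0, 0, 0, 0, 0]
    - [0, 0, 0, 0, 0]

```text
time_s: 15.1
ee_pos: [0.4948, -0.2015, 0.0614]
orientation: [[-1.0, -0.0, 0.0], [-0.0, 1.0, -0.0], [-0.0, -0.0, -1.0]]
ft_force: [-0.0, 0.1, 3.3]
opening: 0.0009
finger_force: 1.1
```

servo_tool:
  commands:
    - [0, 0, 1, 0, 0]
    - [0, 0, 1, 0, 0]
    - [0, 0, 0, 0, 0]
    - [0, 0, 0, 0, 0]

```text
time_s: 15.5
ee_pos: [0.4948, -0.2014, 0.0594]
orientation: [[-1.0, -0.0, 0.0], [-0.0, 1.0, -0.0], [-0.0, -0.0, -1.0]]
ft_force: [0.0, 0.1, 3.4]
opening: 0.0002
finger_force: 1.6
```

servo_tool:
  commands:
    - [0, 0, 1, 0, 0]
    - [0, 0, 0, 0, 0]
    - [0, 0, 0, 0, 0]

```text
time_s: 15.8
ee_pos: [0.4947, -0.2015, 0.0583]
orientation: [[-1.0, -0.0, 0.0], [-0.0, 1.0, -0.0], [-0.0, -0.0, -1.0]]
ft_force: [-0.8, 0.1, 3.1]
opening: 0.0004
finger_force: 1.8
```

servo_tool:
  commands:
    - [0, 0, 1, 0, 0]
    - [0, 0, 0, 0, 0]
    - [0, 0, 0, 0, 0]

```text
time_s: 16.1
ee_pos: [0.4948, -0.2014, 0.0576]
orientation: [[-1.0, -0.0, 0.0], [-0.0, 1.0, -0.0], [-0.0, -0.0, -1.0]]
ft_force: [-0.4, 1.1, 5.2]
opening: 0.0004
finger_force: 2.6
```

The second button has bottomed too (2.6 N on the finger, 5.2 N at the wrist). Now I'll withdraw.

servo_tool:
  commands:
    - [0, 0, -3, 0, 0]
    - [0, 0, -4, 0, 0]
    - [0, 0, -5, 0, 0]
    - [0, 0, -20, 0, 0]
    - [0, 0, -30, 0, 0]
    - [0, 0, -35, 0, 0]
    - [0, 0, -35, 0, 0]
    - [30, 0, -10, 0, 0]
    - [35, 0, 0, 0, 0]
    - [25, 0, 0, 0, 0]
    - [0, 0, 0, 0, 0]
    - [0, 0, 0, 0, 0]

```text
time_s: 17.3
ee_pos: [0.4045, -0.2014, 0.1993]
orientation: [[-1.0, 0.0, 0.0], [0.0, 1.0, 0.0], [-0.0, 0.0, -1.0]]
ft_force: [0.3, 0.2, 0.1]
opening: 0.0007
finger_force: 0.0
```

Run:
```python
from h import *
s=env.get_state();print(s["time_s"],s["ee_pos"].round(3),s["ft_force"].round(1))
c=vision.camera("side")
for p in((322,303),(272,275),(252,270),(347,306)): print((ray_z(c,p)*1000).round(),c["img"][p])
cv2.imwrite("pics/p6.png",cv2.resize(c["img"][130:390,220:540,::-1],(736,598),interpolation=2))
```

```text
17.3 [ 0.405 -0.201  0.199] [0.3 0.2 0.1]
[ 496. -201.   66.] [ 66 144  83]
[473. -45.  65.] [175  49  45]
[477.  15.  70.] [ 76 125  75]
[ 483. -265.   68.] [172  50  47]
```

View pics/p6.png

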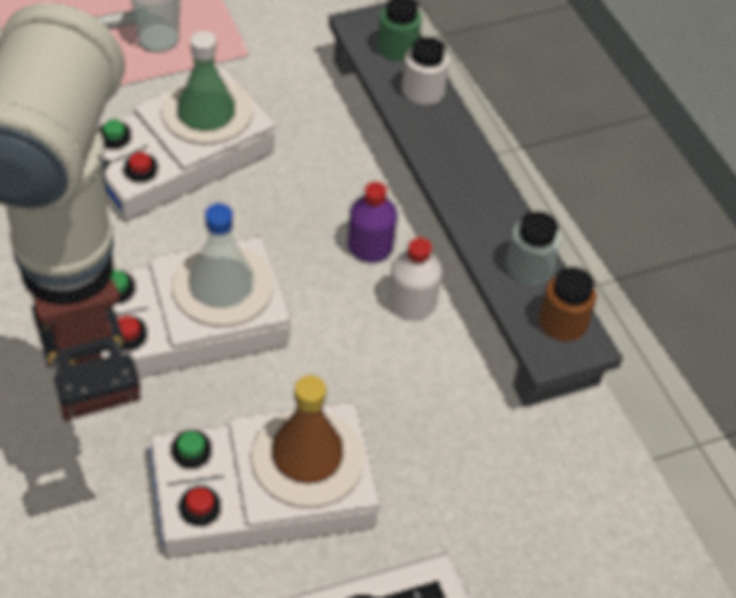

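All the buttons I checked are up (amber start at crop (190, 447), clear stop at (128, 331)). The flasks haven't moved and the arm is clear.

```bash
python3 -c "
from rig import env
print(env.sign_off())"
```

```text
the job is handed in; nothing more can be done
None
```

The clear stirrer's red stop and then the amber stirrer's green start were each pressed to the bottom and came back up; no other button was pressed, the flasks stayed in place, and the job was handed in at about 17 s with the arm clear.

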